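Clear the vial indexer and hold its pointer at the third stop

ROBOT

A 6-joint arm with a two-finger parallel gripper is mounted at the origin on a cart in front of the work surface, level with it; the furniture and walls round the work are solid. World frame = base frame: x ahead of the robot, y to its left, z up, the work surface at z = 0. Lengths are in m, angles in degrees, forces in N, time in s.
With the tool pointing down it reaches from about 0.4 to 0.825 m from the base axis. Payload 7 kg.
Tool frame: the origin (TCP) lies on the centre line of the jaws, within the pads' length; the fingertips stand 8 mm ahead of it and the grasp point (between the pads) lies 11 mm behind it; z points along the fingers, y is the line along which they close (so a half turn about z gives the same grasp; the last joint's range is limited). The gripper opens to 88 mm and grips with 3 to 60 N. Pads are 19 mm wide; open, the fingers measure 130 mm over their backs; the gripper's body (78 mm by 193 mm) begins 47 mm behind the grasp point.
Start: joints at [-56.545, 20.546, 0.682, 0, -70.136, -16.507], TCP at [0.197, -0.646, 0.235] pointing down, gripper open.
Joint ranges: [-176.03, 176.03], [-82.01, 121.73], [-58.28, 71.71], [-173.87, 95.51], [-174.79, -0.11], [-173.66, 173.66]. Speed limits (degrees/s): [136.94, 136.94, 172.46, 180, 180, 180].

INTERFACE

Orientations are given as [roll, pitch, yaw] about the fixed x, y, z axes, in that order (R = Rz(yaw) Ry(pitch) Rx(roll)).
In Python, from plant import ctrl, vision gives the robot as it stands. The module is installed in compiled form; this text tells all that it offers.
- The arm moves only by the tool move_arm, never from a script. Its argument "moves" is one flat list of numbers, 7 for each row, row after row: the finger opening in cm, from 0 to 8.76, then the shift along the tool's x, y, z in cm, then the turn, a rotation vector about the tool's x, y, z in rad. A call has 1 to 8 rows; each row shifts and turns the commanded pose from where the row before left it, along the tool's axes as they then stand; what a row does not reach is not made up. A row lasts 1/10 s, in which the tool goes at most 50 mm and 8.59 degrees, less where a joint would pass 70% of its speed; a pose out of reach is approached as far as the arm can. A call with a gripper value outside its range is refused whole. The fingers move at their own pace and stop on an object; the grip force is fixed at half the most. Time passes only in rows, so rows that do not move let the fingers close. It gives the time, the measured TCP pose, the force, the opening and the grip force at its end, in the units of the state.
- ctrl.get_obs(): the state, without advancing time (a new reading comes with each control period).
- vision.snapshot(name): name is "scene" or "side" or "wrist"; returns (picture, depth): 480x640x3 uint8, red, green, blue; 480x640 float32, m along the optical axis (not along the pixel's ray), 0 where there is no reading.
- vision.camera_model(name): a dict with "vertical_fov" (degrees; the focal length in pixels is half the picture's height over the tangent of half this angle, whatever the lens; pixels are square), "cx", "cy" (the principal point, pixels), "cam_to_world" (4x4, takes a point from camera to world coordinates). Camera axes: x right, y down, z forward; pixel columns grow to the right and rows downward; lengths in m; the calibration is good to about 2 mm. A picture is of the moment at which its call begins: read the wrist's pose just before it. camera_model takes no time and is no camera call; for the wrist camera it gives the pose at the moment of the call.
- ctrl.close_job(): hands the job in; it is judged then, once.
The state is a dict: "clock": time; "joint_pos": joint angles; "qvel": joint speeds; "tau": joint torques, N m; "tool_pos": TCP position; "orientation": TCP orientation; "force": force on the tool from outside, world axes, zero at the start; "moment": the same for the moment, N m; "opening": finger opening in m; "gripper_force": force on a finger pad.
Only numpy, scipy, OpenCV 4.12 (cv2) and the standard library are available. Lean on these libraries where they do the work, as an engineer would, in place of code of your own. Each camera call takes 0.05 s, during which the arm holds its last target. There are 200 camera calls.

TASK

Two discarded vial caps lie on the deck of the vial indexer, in the way of its swinging pointer: first carry both into the shallow tray, without pushing them about with the pointer. Then grip the indexer's knob and turn it clockwise from its home stop, counting three clicks, so that the pointer's eye stands over the third well after home; do not run on past that stop. The knob is spring-loaded and runs back when let go, so finish while still gripping it and holding it steady at the third stop, and leave the bottle, vial and timer standing about alone.

Things in the scene. Friction and masses are not known exactly. Their poses are not given: they have to be found in the camera images.
- indexer: Vial indexer: fixed flat aluminium deck 160 x 172 mm, top face 20 mm above the work surface, with a knob. Origin on the work surface under the knob's axis: the deck reaches from x -53 to +107 and y -65 to +107 mm in this frame, z up. With the pointer at home, on the +y axis, a small home stop block (10 x 12 mm, 14 mm above the deck, 47 mm out) stands against its -x side.
- knob_grip (a point): Point on the knob's axis at grip height, 51 mm above the work surface. The knob is an upright black flat-sided bar 12 mm wide, 42 mm long, from 34 to 64 mm above the work surface, on a hub 42 mm in diameter. The point turns with the knob: y runs along the bar towards the pointer, x across its 12 mm (the direction to pinch), z up.
- pointer_eye (a point): Centre of the ring (25 mm) at the end of the 12 mm wide steel pointer, 75 mm from the knob's axis, along the bar; the pointer turns with the knob, 5 to 12 mm above the deck, so it would hit a cap. Six dark round wells lie flush in the deck under its path: one at home, then one every 20 degrees clockwise seen from above (towards the deck's +x).
- knob (a joint): Knob angle, rad: 0 at home (the start), growing clockwise seen from above, up to 1.83. Click stops every 0.349 (20 degrees), in line with the wells: third at 1.047, fourth at 1.396. A return spring of 0.06 to 0.09 N m drives it home; the clicks add and take up to 0.045 N m (most resistance 5 degrees past a stop), too little to keep it from running back.
- cap_a_center (a point): Centre of one discarded vial cap, a plain round grey-white cap 26 mm in diameter and 14 mm high, about 12 g, lying flat on the deck (7 mm above its underside), on the side towards which the pointer swings.
- cap_b_center (a point): Centre of the other discarded cap, alike in all respects, also lying flat on the deck; either of the two may be the nearer to the pointer.
- tray: Shallow white tray, fixed, 112 x 160 mm (x, y) and 22 mm high, walls 2 mm, open on top; origin at the centre of its underside, inner floor 2.5 mm above that. Room furniture to steer round: behind it, from x = 0.53 m on, stands a row of books up to 0.25 m high.
- small_bottle: Bystander: white bottle, 45 mm in diameter, 90 mm high; origin at the centre of its underside.
- bench_timer: Bystander: flat bench timer 72 x 64 x 18 mm; origin at the centre of its underside.
- vial: Bystander: glass vial with cap, 27 mm in diameter, 61 mm high; origin at the centre of its underside.

How it is judged:
By the outcome, as a careful person would: the job done as asked, in the order asked, and still so for the second after the job is handed in, while the arm keeps its last pose, push and grip.
It also fails if it takes over 70 s, if anything falls off the work surface, if the arm or the gripper's body presses on something with over 40 N, if the wrist force passes 120 N, or if a joint passes its speed limit or range.

## Working session

There is one attempt and no reset: what is moved stays moved. The work goes in short steps, Python scripts to look and compute and a tool call to move; the robot and the scene stay as the last step left them, time stands still between calls to the robot, and variables do not carry over. Pictures are saved under pics/ and viewed, at most 10 in all, crops included, and the job is handed in when it is done.

Besides the shell and the picture viewer there is one more tool, called after "Call:" as name(argument=value, ...) on one line, values as JSON. move_arm: Moves the arm, as the interface text tells. Its arguments: {"type":"object","properties":{"moves":{"type":"array"}},"required":["moves"]}

```bash
mkdir -p pics
cat > h.py <<'E'
import numpy as np,cv2
from plant import ctrl,vision
def snap(n,f):
    m=vision.camera_model(n); p,d=vision.snapshot(n)
    cv2.imwrite(f'pics/{f}.png',p[:,:,::-1]); np.savez(f'pics/{f}.npz',p=p,d=d,T=m['cam_to_world'],f=240/np.tan(np.radians(m['vertical_fov']/2)),c=[m['cx'],m['cy']])
def load(f): return np.load(f'pics/{f}.npz')
def ray(s,u,v):
    T=s['T'];r=np.array([(u-s['c'][0])/s['f'],(v-s['c'][1])/s['f'],1.]);return T[:3,3],T[:3,:3]@r
def plane(s,u,v,z):
    o,d=ray(s,u,v);return o+d*(z-o[2])/d[2]
def pt(s,u,v):
    o,d=ray(s,u,v);return o+d*s['d'][int(round(v)),int(round(u))]
def tri(s1,p1,s2,p2):
    o1,d1=ray(s1,*p1);o2,d2=ray(s2,*p2)
    A=np.c_[d1,-d2];t=np.linalg.lstsq(A,o2-o1,rcond=None)[0]
    a,b=o1+t[0]*d1,o2+t[1]*d2
    return (a+b)/2,np.linalg.norm(a-b)
E
python3 - <<'E'
from h import *
print(ctrl.get_obs())
for n in('scene','side'):
    snap(n,n+'0');s=load(n+'0');print(n,s['T'].round(3),s['f'],s['c'])
E
```

```text
{'clock': 0.0, 'joint_pos': array([-5.65455240e+01,  2.05905700e+01,  6.31768416e-01, -2.02833542e-02,
       -7.01347367e+01, -1.65086419e+01]), 'qvel': array([-0.10105074,  0.10533801, -0.04798076,  0.0323049 ,  0.03580781,
       -0.00257096]), 'tau': array([ 5.71624514e-04, -5.82714808e+01,  2.93048948e+01,  6.99693918e+00,
        6.80900455e-03, -1.78523433e-04]), 'tool_pos': array([ 0.19659036, -0.64522668,  0.23361669]), 'orientation': array([ 1.79904899e+02, -8.30099628e-03, -1.63061067e+02]), 'force': array([-0.86800991,  0.47581024, -0.13494731]), 'moment': array([-0.01580099, -0.00054966,  0.03943248]), 'gripper_force': 0.0, 'opening': 0.08767592744532043}
scene [[-0.814 -0.336  0.474 -0.07 ]
 [-0.581  0.466 -0.667  0.76 ]
 [ 0.003 -0.819 -0.574  0.741]
 [ 0.     0.     0.     1.   ]] 517.2316568882285 [313.93383967 234.49752011]
side [[ 0.813 -0.217  0.54  -0.258]
 [-0.581 -0.276  0.765 -1.143]
 [-0.017 -0.936 -0.351  0.594]
 [ 0.     0.     0.     1.   ]] 509.2429533349066 [330.18092641 239.37449312]
```

View pics/scene0.png

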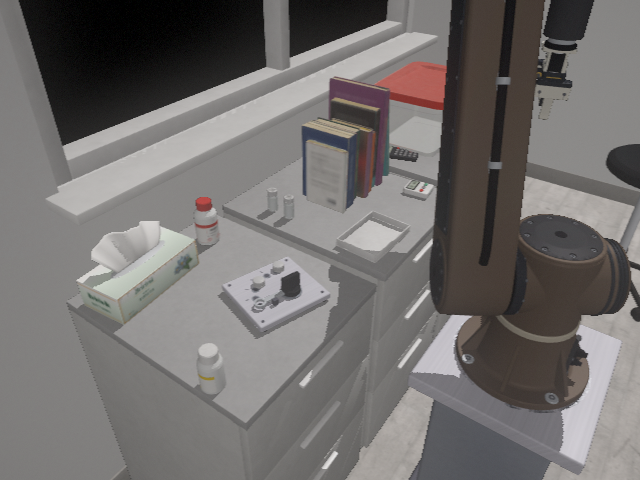

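View pics/side0.png

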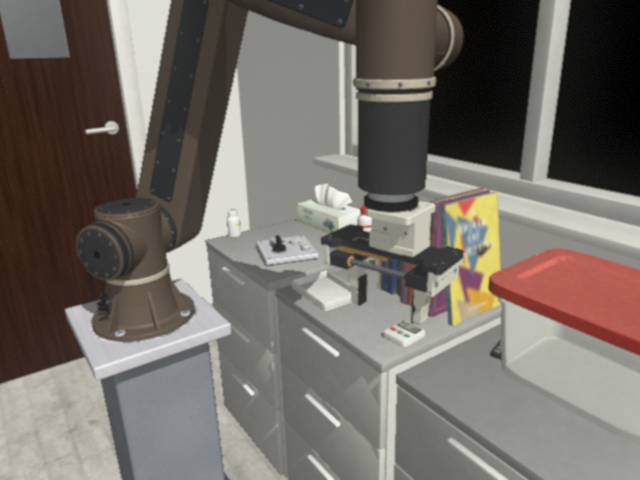

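The scene view shows the indexer near (275,290): knob (291,285), pointer ring (260,305), caps at about (278,267) and (257,283). The tray is at (373,237). The side view shows the deck at (287,248) and the tray at (325,290). I'll get depth points and an enlarged crop.

Run:
```python
from h import *
s=load('scene0')
for k,(u,v) in dict(knobtop=(291,275),ring=(260,305),capa=(278,265),capb=(257,281),tray=(373,237),deckL=(223,292),deckN=(265,326),deckR=(328,294),deckF=(279,260),timer=(418,188),bottle=(209,350),bot2=(204,203),v1=(272,191),v2=(289,199)).items(): print(k,pt(s,u,v).round(3))
p=s['p'][250:335,215:335,::-1];cv2.imwrite('pics/c0.png',cv2.resize(p,None,fx=6,fy=6,interpolation=cv2.INTER_CUBIC))
```

```text
knobtop [0.442 0.12  0.066]
ring [0.461 0.198 0.031]
capa [0.51  0.08  0.034]
capb [-0.07   0.76   0.741]
tray [ 0.415 -0.173  0.004]
deckL [0.575 0.189 0.   ]
deckN [0.424 0.228 0.018]
deckR [0.376 0.081 0.02 ]
deckF [0.529 0.053 0.022]
timer [ 0.423 -0.435  0.018]
bottle [0.415 0.377 0.089]
bot2 [0.727 0.077 0.114]
v1 [ 0.694 -0.126  0.062]
v2 [ 0.631 -0.117  0.064]
```

View pics/c0.png

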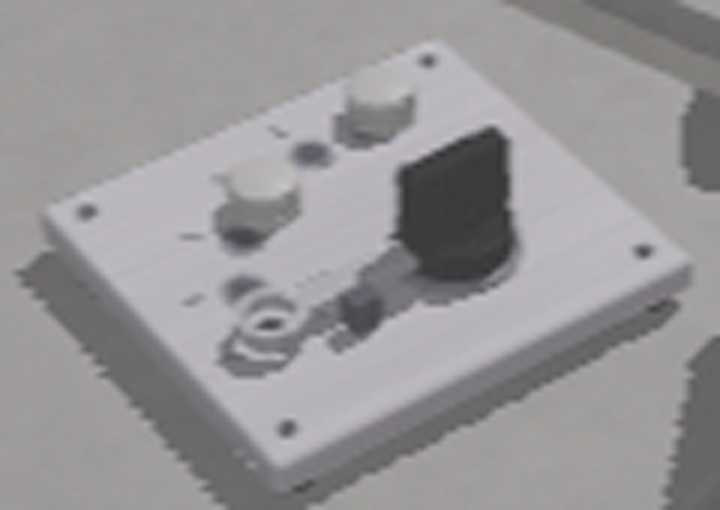

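The crop shows the pointer at home with the ring at about (260,304). One cap is near well 2–3 at (259,281) and one near well 5 at (278,266). I'll move over the indexer so the wrist camera can see it.

Call:
move_arm(moves=[8.7, -2.0, 2.3, -3.0, 0, 0, 0, 8.7, -2.0, 2.3, -3.0, 0, 0, 0, 8.7, -2.8, 3.2, -0.1, 0, 0, 0, 8.7, -2.8, 3.2, -0.1, 0, 0, 0, 8.7, -2.8, 3.2, -0.1, 0, 0, 0, 8.7, -2.8, 3.2, -0.1, 0, 0, 0, 8.7, -2.8, 3.2, -0.1, 0, 0, 0, 8.7, -2.8, 3.2, -0.1, 0, 0, 0])

```text
clock: 0.9
tool_pos: [0.3265, -0.3557, 0.3004]
orientation: [180.0, -0.0, -163.1]
force: [2.1, 0.8, 0.6]
opening: 0.0867
gripper_force: 0.0
```

Call:
move_arm(moves=[8.7, -2.8, 3.2, 0, 0, 0, 0, 8.7, -2.8, 3.2, 0, 0, 0, 0, 8.7, -2.8, 3.2, 0, 0, 0, 0, 8.7, -2.8, 3.2, 0, 0, 0, 0, 8.7, -1.8, 3.4, 0, 0, 0, 0, 8.7, -1.8, 3.4, 0, 0, 0, 0, 8.7, -1.8, 3.4, 0, 0, 0, 0, 8.7, -1.8, 3.4, 0, 0, 0, 0])

```text
clock: 1.7
tool_pos: [0.4251, -0.0496, 0.3005]
orientation: [180.0, 0.0, -163.0]
force: [1.2, -0.3, -0.5]
opening: 0.0872
gripper_force: 0.0
```

Call:
move_arm(moves=[8.7, -1.8, 3.4, 0, 0, 0, -0.1, 8.7, -1.8, 3.4, 0, 0, 0, -0.1, 8.7, 0, 0, 0, 0, 0, -0.15, 8.7, 0, 0, 0, 0, 0, -0.15, 8.7, 0, 0, 0, 0, 0, -0.15, 8.7, 0, 0, 0, 0, 0, -0.15, 8.7, 0, 0, 0, 0, 0, -0.15, 8.7, 0, 0, 0, 0, 0, 0])

```text
clock: 2.5
tool_pos: [0.436, 0.0249, 0.3003]
orientation: [180.0, -0.0, -108.5]
force: [-0.3, -0.0, -0.4]
opening: 0.0868
gripper_force: 0.0
```

Run:
```python
from h import *
o=ctrl.get_obs();print(o['clock'],o['tool_pos'],o['orientation'],o['joint_pos'])
snap('wrist','w1');s=load('w1');print(s['T'].round(3),s['f'],s['c'])
```

```text
2.5 [0.4359564  0.02486655 0.30033723] [ 1.79975829e+02 -1.28333745e-02 -1.08486272e+02] [ 2.93110949e+01 -5.07264404e+00 -2.10532348e+01 -9.65666514e-03
 -7.40451534e+01 -4.77947133e+01]
[[-0.948  0.307  0.078  0.416]
 [ 0.317  0.919  0.234 -0.038]
 [ 0.     0.247 -0.969  0.451]
 [ 0.     0.     0.     1.   ]] 423.9191417205699 [324.46817578 246.90368349]
```

View pics/w1.png

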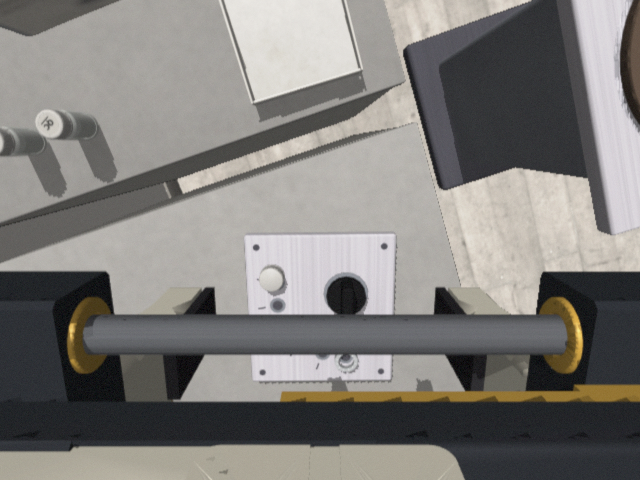

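The wrist view shows the deck at rows 235–380, partly hidden by the gripper bar: far cap (271,280), knob (347,292), ring (346,362). I'll shift so the deck clears the bar, and take two views for triangulation.

Call:
move_arm(moves=[8.7, -4, 0, 0, 0, 0, 0, 8.7, -4, 0, 0, 0, 0, 0, 8.7, -4, 0, 0, 0, 0, 0, 8.7, 0, 0, 0, 0, 0, 0, 8.7, 0, 0, 0, 0, 0, 0])

```text
clock: 3.05
tool_pos: [0.4744, 0.1392, 0.2999]
orientation: [179.9, -0.1, -108.8]
force: [0.4, -1.0, -1.8]
opening: 0.0873
gripper_force: 0.0
```

```bash
python3 -c "
from h import *
snap('wrist','w2')"
```

Call:
move_arm(moves=[8.7, -4, 3, 0, 0, 0, 0, 8.7, -4, 3, 0, 0, 0, 0, 8.7, 0, 0, 0, 0, 0, 0, 8.7, 0, 0, 0, 0, 0, 0])

```text
clock: 3.5
tool_pos: [0.4427, 0.2335, 0.3007]
orientation: [-180.0, 0.0, -108.6]
force: [-0.2, 0.3, 0.4]
opening: 0.0869
gripper_force: 0.0
```

Run:
```python
from h import *
snap('wrist','w3')
a=load('w2')['p'][:300,120:520];b=load('w3')['p'][:300,120:520]
cv2.imwrite('pics/c1.png',np.hstack([a,b])[:,:,::-1])
for n in('w2','w3'):
    s=load(n);print(n,s['T'][:3,3].round(4))
    hsv=cv2.cvtColor(s['p'],cv2.COLOR_RGB2HSV);g=cv2.cvtColor(s['p'],cv2.COLOR_RGB2GRAY)[:270]
    c=cv2.HoughCircles(cv2.medianBlur(g,3),cv2.HOUGH_GRADIENT,1,12,param1=120,param2=14,minRadius=8,maxRadius=20)
    if c is not None: print(c[0].round(1).tolist())
```

```text
w2 [0.4539 0.0762 0.4502]
[[268.5, 163.5, 14.5], [12.5, 244.5, 16.899999618530273], [290.5, 225.5, 13.800000190734863], [346.5, 253.5, 13.800000190734863], [343.5, 177.5, 19.399999618530273], [274.5, 194.5, 8.800000190734863], [54.5, 228.5, 11.600000381469727], [87.5, 46.5, 12.199999809265137], [300.5, 236.5, 8.300000190734863], [11.5, 12.5, 13.199999809265137], [322.5, 248.5, 8.300000190734863]]
w3 [0.4222 0.1703 0.4509]
[[198.5, 73.5, 13.800000190734863], [224.5, 143.5, 12.5], [262.5, 171.5, 8.800000190734863], [239.5, 158.5, 8.399999618530273], [289.5, 178.5, 10.5], [210.5, 111.5, 9.399999618530273], [208.5, 82.5, 10.0], [289.5, 100.5, 17.100000381469727]]
```

View pics/c1.png

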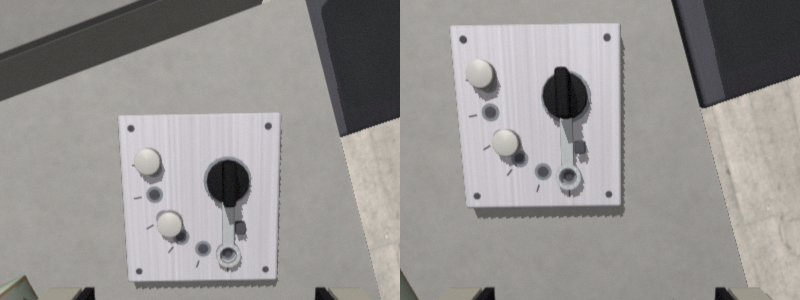

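Both views show all parts. Far cap: w2 (268,162), w3 (200,73). Near cap: (290,225), (225,143). Ring: (348,254), (288,178). The four corner screws are visible too. I'll refine and triangulate.

```bash
cat > m.py <<'E'
from h import *
a,b=load('w2'),load('w3')
def cent(s,u,v,w,dark):   # centroid of dark/bright blob near seed
    u0,v0=int(u)-w,int(v)-w
    g=cv2.cvtColor(s['p'],cv2.COLOR_RGB2GRAY)[v0:v0+2*w+1,u0:u0+2*w+1]
    t,m=cv2.threshold(g,0,255,cv2.THRESH_OTSU+(cv2.THRESH_BINARY_INV if dark else 0))
    n,l,st,c=cv2.connectedComponentsWithStats(m);k=np.argmin(np.hypot(*(c[1:]-w).T))+1
    return c[k]+[u0,v0]
S=[((250,128),(183,40)),((388,126),(327,37)),((259,271),(197,196)),((385,269),(329,194))]
P=[]
for p,q in S:
    p,q=cent(a,*p,5,1),cent(b,*q,5,1);X,e=tri(a,p,b,q);P.append(X);print('screw',X.round(4),round(e,4),plane(a,*p,.02).round(4)[:2],plane(b,*q,.02).round(4)[:2])
for n,p,q in(('far',(268,162),(200,73)),('near',(290,225),(225,143)),('ring',(348,254.5),(288.5,178)),('well1',(322.7,248.5),(262.8,171.5)),('well4/3',(274.5,194.5),(210.2,112))):
    X,e=tri(a,p,b,q);print(n,X.round(4),round(e,4))
# cap: mean over bright pixels with depth height
for s in(a,b):
    v,u=np.mgrid[0:270,150:420];d=s['d'][v,u]
    r=np.stack([(u-s['c'][0])/s['f']*d,(v-s['c'][1])/s['f']*d,d],-1)@s['T'][:3,:3].T+s['T'][:3,3]
    for lo,hi in((.031,.038),(.058,.070)):
        m=((r[...,2]>lo)&(r[...,2]<hi)&(d>0)).astype(np.uint8)
        n,l,st,c=cv2.connectedComponentsWithStats(m)
        for k in range(1,n):
            if st[k,4]>60:
                w=r[l==k];print(lo,st[k,4],w.mean(0).round(4),((w.min(0)+w.max(0))/2).round(4),np.ptp(w[:,:2],axis=0).round(3), np.degrees(np.arctan2(*np.linalg.eigh(np.cov(w[:,:2].T))[1][:,1])).round(1))
P=np.array(P);print('deck y dir',((P[2]-P[0])+(P[3]-P[1]))/2,'x dir',((P[0]-P[1])+(P[2]-P[3]))/2,P.mean(0))
E
python3 m.py
```

```text
screw [0.5187 0.0429 0.0201] 0.0 [0.5187 0.0429] [0.5187 0.0429]
screw [0.391  0.0841 0.0213] 0.0 [0.3908 0.0842] [0.3909 0.0839]
screw [0.5632 0.182  0.0203] 0.0 [0.5633 0.182 ] [0.5632 0.182 ]
screw [0.4356 0.2229 0.0206] 0.0001 [0.4356 0.2231] [0.4357 0.223 ]
far [0.5115 0.0788 0.0361] 0.0002
near [0.513  0.1437 0.0353] 0.0005
ring [0.4681 0.1948 0.0229] 0.0007
well1 [0.491  0.1808 0.02  ] 0.0
well4/3 [0.5188 0.1113 0.0216] 0.0001
0.031 565 [0.5127 0.0777 0.0344] [0.5129 0.0779 0.0341] [0.025 0.025] -54.2
0.031 454 [0.4562 0.1169 0.0344] [0.4548 0.119  0.034 ] [0.021 0.037] 18.4
0.031 382 [0.4324 0.1247 0.0344] [0.4335 0.1232 0.0343] [0.019 0.036] 17.1
0.031 520 [0.4619 0.1737 0.0319] [0.464  0.1742 0.0324] [0.032 0.061] 17.7
0.031 506 [0.5133 0.1426 0.0344] [0.5137 0.143  0.034 ] [0.025 0.026] 44.2
0.031 116 [0.4471 0.1691 0.0338] [0.4471 0.1691 0.0334] [0.012 0.013] 9.7
0.058 589 [0.445  0.1204 0.0636] [0.445  0.1209 0.0628] [0.022 0.041] 17.9
0.031 650 [0.5126 0.0783 0.0343] [0.5129 0.0779 0.034 ] [0.026 0.025] -14.3
0.031 1161 [0.4478 0.1496 0.0331] [0.4522 0.155  0.0344] [0.056 0.1  ] 27.2
0.031 378 [0.4578 0.1172 0.0344] [0.4568 0.1194 0.034 ] [0.018 0.036] 17.4
0.031 579 [0.5132 0.1431 0.0343] [0.5136 0.143  0.0341] [0.025 0.025] -57.2
0.031 128 [0.4473 0.1699 0.0339] [0.4472 0.1699 0.0338] [0.011 0.013] 21.3
0.058 712 [0.4445 0.1213 0.0634] [0.4447 0.1213 0.0621] [0.022 0.042] 17.8
deck y dir [ 0.04457067  0.13891714 -0.00022662] x dir [ 0.12763611 -0.041109   -0.0008205 ] [0.4771198  0.13297692 0.02057754]
```

Knob axis is at (0.445, 0.121) and the deck yaw is −17.8°. The caps are at (0.5135, 0.143) and (0.513, 0.078) with tops at z 0.034. I'll approach the near cap and measure the tray from the existing pictures.

Call:
move_arm(moves=[5, 2.1, -3.2, -2, 0, 0, -0.012, 5, 2.1, -3.2, -2, 0, 0, 0, 5, 2.1, -3.2, -2, 0, 0, 0, 5, 0, 0, -4.5, 0, 0, 0, 5, 0, 0, 4.5, 0, 0, 0, 5, 0, 0, 4.5, 0, 0, 0, 5, 0, 0, 0, 0, 0, 0])

```text
clock: 4.25
tool_pos: [0.5117, 0.1406, 0.3101]
orientation: [179.6, -0.4, -108.2]
force: [-0.1, -0.2, -1.1]
opening: 0.05
gripper_force: 0.0
```

Run:
```python
from h import *
o=ctrl.get_obs();print(o['tool_pos'],o['orientation'],o['opening'])
s=load('w1')
for u,v in((255,103),(362,72)): print('w1 corner',plane(s,u,v,.022).round(3))
for n,sl in(('scene0',(np.s_[205:270,325:415])),('w1',np.s_[0:110,200:380])):
    s=load(n);v,u=np.mgrid[sl];d=s['d'][v,u]
    r=np.stack([(u-s['c'][0])/s['f']*d,(v-s['c'][1])/s['f']*d,d],-1)@s['T'][:3,:3].T+s['T'][:3,3]
    m=(d>0)&(r[...,2]>.014)&(r[...,2]<.026)
    w=r[m][:,:2].astype(np.float32);print(n,len(w),cv2.minAreaRect(w),w.min(0),w.max(0))
```

```text
[0.51174166 0.14062515 0.3100638 ] [ 179.56278888   -0.37541407 -108.16211537] 0.05000112624703791
w1 corner [ 0.468 -0.091  0.022]
w1 corner [ 0.363 -0.085  0.022]
scene0 589 ((0.46563711762428284, -0.1704854518175125), (0.1661355346441269, 0.22079655528068542), 87.60009002685547) [ 0.3530542 -0.2533689] [ 0.5740802  -0.08434004]
w1 1081 ((0.4147738218307495, -0.1362304389476776), (0.09386134892702103, 0.112356998026371), 87.64997100830078) [ 0.35829112 -0.18531677] [ 0.47217393 -0.08741068]
```

The z sign made that net upward, which did no harm. Tray centre is about (0.414, −0.169), near axis-aligned. Now I'll descend.

Call:
move_arm(moves=[5, -0.3, -0.1, 4.5, 0, 0, 0, 5, 0, 0, 4.5, 0, 0, 0, 5, 0, 0, 4.5, 0, 0, 0, 5, 0, 0, 4.5, 0, 0, 0, 5, 0, 0, 4.5, 0, 0, 0, 5, 0, 0, 3.5, 0, 0, 0, 5, 0, 0, 0, 0, 0, 0, 5, 0, 0, 0, 0, 0, 0])

```text
clock: 5.05
tool_pos: [0.5181, 0.1463, 0.0573]
orientation: [-179.9, -0.0, -107.9]
force: [0.7, -0.8, 1.1]
opening: 0.0498
gripper_force: 0.0
```

Call:
move_arm(moves=[5, 0.46, 0.34, 0, 0, 0, 0, 5, 0, 0, 1.3, 0, 0, 0, 5, 0, 0, 1.3, 0, 0, 0, 5, 0, 0, 0, 0, 0, 0, 5, 0, 0, 0, 0, 0, 0])

```text
clock: 5.55
tool_pos: [0.5128, 0.1434, 0.0314]
orientation: [-179.9, 0.1, -107.9]
force: [0.0, 0.9, 0.2]
opening: 0.0501
gripper_force: 0.0
```

Call:
move_arm(moves=[1.5, 0, 0, 0, 0, 0, 0, 1.5, 0, 0, 0, 0, 0, 0, 1.5, 0, 0, 0, 0, 0, 0, 1.5, 0, 0, 0, 0, 0, 0, 1.5, 0, 0, -3, 0, 0, 0, 1.5, 0, 0, -4, 0, 0, 0, 1.5, 0, 0, -4, 0, 0, 0])

```text
clock: 6.25
tool_pos: [0.5115, 0.1426, 0.1405]
orientation: [179.9, -0.1, -107.9]
force: [0.8, 1.0, -0.6]
opening: 0.0244
gripper_force: 30.0
```

Call:
move_arm(moves=[1.5, 4.5, -0.2, -0.5, 0, 0, 0, 1.5, 4.5, -0.2, 0, 0, 0, 0, 1.5, 4.5, -0.2, 0, 0, 0, 0, 1.5, 4.5, -0.2, 0, 0, 0, 0, 1.5, 4.5, -0.2, 0, 0, 0, 0, 1.5, 4.5, -0.2, 0, 0, 0, 0, 1.5, 4.5, -0.2, 0, 0, 0, 0, 1.5, 4.5, -0.2, 0, 0, 0, 0])

```text
clock: 7.05
tool_pos: [0.4156, -0.206, 0.1449]
orientation: [-180.0, 0.0, -107.9]
force: [2.0, -0.4, -0.7]
opening: 0.0245
gripper_force: 30.0
```

Call:
move_arm(moves=[1.5, 0, 0, 0, 0, 0, 0, 1.5, 0, 0, 0, 0, 0, 0])

```text
clock: 7.25
tool_pos: [0.4157, -0.2055, 0.1445]
orientation: [180.0, -0.0, -108.1]
force: [-0.3, -0.1, -1.1]
opening: 0.0244
gripper_force: 30.0
```

Call:
move_arm(moves=[1.5, 0, 0, 4, 0, 0, 0, 1.5, 0, 0, 4, 0, 0, 0, 1.5, 0, 0, 2.5, 0, 0, 0, 1.5, 0, 0, 1, 0, 0, 0, 1.5, 0, 0, 1, 0, 0, 0, 1.5, 0, 0, 0, 0, 0, 0])

```text
clock: 7.85
tool_pos: [0.4166, -0.2039, 0.0192]
orientation: [180.0, -0.0, -107.9]
force: [-0.5, -0.3, 0.8]
opening: 0.024
gripper_force: 30.0
```

Call:
move_arm(moves=[1.5, 0, 0, 0.4, 0, 0, 0, 1.5, 0, 0, 0, 0, 0, 0, 4, 0, 0, 0, 0, 0, 0, 4, 0, 0, 0, 0, 0, 0, 4, 0, 0, 0, 0, 0, 0, 4, 0, 0, -4, 0, 0, 0, 4, 0, 0, -4, 0, 0, 0, 4, 0, 0, -4.5, 0, 0, 0])

```text
clock: 8.65
tool_pos: [0.4155, -0.2044, 0.1416]
orientation: [179.9, -0.0, -107.9]
force: [1.9, -0.1, -0.1]
opening: 0.0404
gripper_force: 0.0
```

Call:
move_arm(moves=[5, -4.3, -0.1, 0, 0, 0, 0, 5, -4.3, -0.1, 0, 0, 0, 0, 5, -4.3, -0.1, 0, 0, 0, 0, 5, -4.3, -0.1, 0, 0, 0, 0, 5, -4.3, -0.1, 0, 0, 0, 0, 5, -4.3, -0.1, 0, 0, 0, 0, 5, -4.1, 0, 0, 0, 0, 0, 5, 0, 0, 0, 0, 0, 0])

```text
clock: 9.45
tool_pos: [0.516, 0.082, 0.1408]
orientation: [-179.9, 0.1, -107.7]
force: [-1.1, -0.6, -0.0]
opening: 0.0498
gripper_force: 0.0
```

Call:
move_arm(moves=[5, 0, 0, 4, 0, 0, 0, 5, 0, 0, 4, 0, 0, 0, 5, 0, 0, 0, 0, 0, 0, 5, 0, 0, 0, 0, 0, 0])

```text
clock: 9.85
tool_pos: [0.514, 0.0777, 0.0609]
orientation: [179.9, -0.1, -107.9]
force: [1.4, 0.3, 0.5]
opening: 0.05
gripper_force: 0.0
```

```bash
cat > g.py <<'E'
from h import *
import sys
from scipy.spatial.transform import Rotation as R
o=ctrl.get_obs();t=np.array(list(map(float,sys.argv[1:4])));Q=R.from_euler('xyz',o['orientation'],degrees=True)
print(o['tool_pos'].round(4),o['orientation'].round(2),'shift cm',(Q.inv().apply(t-o['tool_pos'])*100).round(2))
E
python3 g.py .513 .078 .031
```

```text
[0.514  0.0777 0.0609] [ 1.7995e+02 -9.0000e-02 -1.0793e+02] shift cm [-0.    0.1   2.99]
```

Call:
move_arm(moves=[5, 0, 0, 1.5, 0, 0, 0, 5, 0, 0, 1.4, 0, 0, 0, 5, 0, 0, 0, 0, 0, 0, 1.5, 0, 0, 0, 0, 0, 0, 1.5, 0, 0, 0, 0, 0, 0, 1.5, 0, 0, 0, 0, 0, 0, 1.5, 0, 0, 0, 0, 0, 0, 1.5, 0, 0, 0, 0, 0, 0])

```text
clock: 10.65
tool_pos: [0.5145, 0.0784, 0.0323]
orientation: [-180.0, 0.0, -107.9]
force: [-2.8, 1.8, 7.3]
opening: 0.0241
gripper_force: 30.2
```

Call:
move_arm(moves=[1.5, 0, 0, -3, 0, 0, 0, 1.5, 0, 0, -4, 0, 0, 0, 1.5, 0, 0, -4, 0, 0, 0, 1.5, 0, 0, 0, 0, 0, 0])

```text
clock: 11.05
tool_pos: [0.5172, 0.0794, 0.1472]
orientation: [-179.6, 0.3, -107.9]
force: [0.9, 1.2, -0.9]
opening: 0.0241
gripper_force: 29.9
```

```bash
python3 g.py .414 -.13 .14
```

```text
[0.5172 0.0794 0.1472] [-179.59    0.33 -107.87] shift cm [23.1   3.41  0.56]
```

Call:
move_arm(moves=[1.5, 4.6, 0.7, 0, 0, 0, 0, 1.5, 4.6, 0.7, 0, 0, 0, 0, 1.5, 4.6, 0.7, 0, 0, 0, 0, 1.5, 4.6, 0.7, 0, 0, 0, 0, 1.5, 4.6, 0.6, 0, 0, 0, 0, 1.5, 0, 0, 0, 0, 0, 0, 1.5, 0, 0, 0, 0, 0, 0])

```text
clock: 11.75
tool_pos: [0.4105, -0.1311, 0.1417]
orientation: [-180.0, 0.0, -108.1]
force: [-0.4, 0.4, 0.5]
opening: 0.0236
gripper_force: 29.9
```

```bash
python3 g.py .414 -.13 .0152
```

```text
[ 0.4105 -0.1311  0.1417] [-1.7998e+02  1.0000e-02 -1.0809e+02] shift cm [-0.21 -0.3  12.65]
```

Call:
move_arm(moves=[1.5, 0, -0.3, 4, 0, 0, 0, 1.5, 0, 0, 4, 0, 0, 0, 1.5, 0, 0, 2.5, 0, 0, 0, 1.5, 0, 0, 1, 0, 0, 0, 1.5, 0, 0, 1, 0, 0, 0, 1.5, 0, 0, 0, 0, 0, 0])

```text
clock: 12.35
tool_pos: [0.414, -0.1306, 0.0161]
orientation: [180.0, -0.0, -107.9]
force: [-0.0, -0.5, -0.1]
opening: 0.0238
gripper_force: 29.9
```

```bash
python3 g.py .414 -.13 .0152
```

```text
[ 0.414  -0.1306  0.0161] [ 1.7995e+02 -3.0000e-02 -1.0789e+02] shift cm [-0.06  0.02  0.09]
```

Call:
move_arm(moves=[4, 0, 0, 0, 0, 0, 0, 4, 0, 0, 0, 0, 0, 0, 4, 0, 0, 0, 0, 0, 0, 4, 0, 0, -4, 0, 0, 0, 4, 0, 0, -4, 0, 0, 0, 4, 0, 0, -4.5, 0, 0, 0, 4, 0, 0, 0, 0, 0, 0])

```text
clock: 13.05
tool_pos: [0.4176, -0.1312, 0.1479]
orientation: [-179.4, 0.2, -107.9]
force: [0.4, 0.5, -0.2]
opening: 0.0401
gripper_force: 0.0
```

```bash
python3 g.py .445 .1213 .14
```

```text
[ 0.4176 -0.1312  0.1479] [-179.37    0.21 -107.87] shift cm [-24.86   5.15   0.82]
```

Call:
move_arm(moves=[4, -4.1, 0.9, 0, 0, 0, 0, 4, -4.1, 0.9, 0, 0, 0, 0, 4, -4.1, 0.9, 0, 0, 0, 0, 4, -4.1, 0.9, 0, 0, 0, 0, 4, -4.1, 0.9, 0, 0, 0, 0, 4, -4.1, 0.8, 0, 0, 0, 0, 4, 0, 0, 0, 0, 0, 0, 4, 0, 0, 0, 0, 0, 0])

```text
clock: 13.85
tool_pos: [0.4389, 0.12, 0.1416]
orientation: [180.0, 0.0, -107.8]
force: [-0.4, -0.6, -0.6]
opening: 0.04
gripper_force: 0.0
```

```bash
python3 g.py .445 .1213 .045
python3 - <<'E'
from h import *
snap('scene','s2');p=load('s2')['p']
a=cv2.resize(p[205:355,205:425],None,fx=3,fy=3,interpolation=cv2.INTER_CUBIC)
cv2.imwrite('pics/s2c.png',a[:,:,::-1])
E
```

```text
[0.4389 0.12   0.1416] [ 1.7999e+02  1.0000e-02 -1.0783e+02] shift cm [-0.31 -0.54  9.66]
```

View pics/s2c.png

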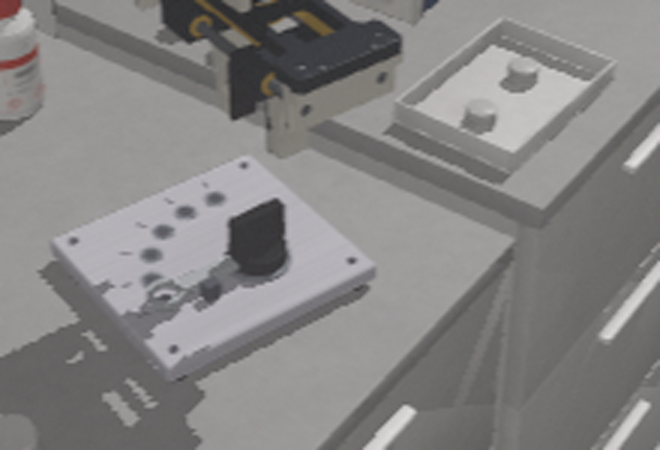

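The two caps lie in the tray at crop (522,72) and (481,114). The deck is clear and the pointer is still at home. Now I'll descend over the knob.

Call:
move_arm(moves=[4, -0.3, -0.5, 0, 0, 0, 0, 4, 0, 0, 3, 0, 0, 0, 4, 0, 0, 3, 0, 0, 0, 4, 0, 0, 0, 0, 0, 0, 4, 0, 0, 0, 0, 0, 0])

```text
clock: 14.4
tool_pos: [0.4451, 0.1197, 0.0819]
orientation: [180.0, -0.1, -108.0]
force: [0.1, 0.3, 1.2]
opening: 0.0402
gripper_force: 0.0
```

```bash
python3 g.py .445 .1213 .043
```

```text
[0.4451 0.1197 0.0819] [ 1.7998e+02 -7.0000e-02 -1.0799e+02] shift cm [-0.15  0.05  3.89]
```

Call:
move_arm(moves=[4, -0.1, 0, 2, 0, 0, 0, 4, 0, 0, 1.6, 0, 0, 0, 4, 0, 0, 0, 0, 0, 0, 4, 0, 0, 0, 0, 0, 0])

```text
clock: 14.8
tool_pos: [0.446, 0.1218, 0.0469]
orientation: [-179.9, 0.1, -107.9]
force: [-0.6, 0.7, 0.1]
opening: 0.04
gripper_force: 0.0
```

Call:
move_arm(moves=[0.5, 0, 0, 0, 0, 0, 0, 0.5, 0, 0, 0, 0, 0, 0, 0.5, 0, 0, 0, 0, 0, 0, 0.5, 0, 0, 0, 0, 0, 0, 0.5, 0, 0, 0, 0, 0, 0, 0.5, 0, 0, 0, 0, 0, 0])

```text
clock: 15.4
tool_pos: [0.4445, 0.1218, 0.0459]
orientation: [180.0, 0.0, -107.9]
force: [-5.5, 4.0, 8.2]
opening: 0.0121
gripper_force: 30.0
```

```bash
python3 g.py .445 .1213 .045; python3 -c "
from h import *
o=ctrl.get_obs();print(o['force'],o['moment'],o['joint_pos'])"
```

```text
[0.4445 0.1218 0.0459] [ 1.7996e+02  1.0000e-02 -1.0793e+02] shift cm [ 0.04 -0.06  0.09]
[-5.51771937  4.02430181  8.2260363 ] [1.50902008 2.61563041 0.06097481] [ 39.88258699  13.25570164 -39.34251127  -0.0670089  -37.41982011
 -57.76257778]
```

Call:
move_arm(moves=[0.5, 0, 0, 0, 0, 0, 0.05, 0.5, 0, 0, 0, 0, 0, 0.05, 0.5, 0, 0, 0, 0, 0, 0.05, 0.5, 0, 0, 0, 0, 0, 0.05, 0.5, 0, 0, 0, 0, 0, 0.05, 0.5, 0, 0, 0, 0, 0, 0.05, 0.5, 0, 0, 0, 0, 0, 0.05, 0.5, 0, 0, 0, 0, 0, 0])

```text
clock: 16.2
tool_pos: [0.4446, 0.1219, 0.0459]
orientation: [180.0, -0.0, -128.1]
force: [-6.5, 4.2, 7.2]
opening: 0.0114
gripper_force: 30.0
```

```bash
cat > k.py <<'E'
from h import *
o=ctrl.get_obs();print(o['tool_pos'].round(4),o['orientation'].round(2),o['force'].round(1),o['moment'].round(2),'turn',-107.9-o['orientation'][2])
E
python3 k.py
```

```text
[0.4446 0.1219 0.0459] [ 1.7996e+02 -1.0000e-02 -1.2808e+02] [-6.5  4.2  7.2] [1.49 2.62 0.08] turn 20.179582890834467
```

Call:
move_arm(moves=[0.5, 0, 0, 0, 0, 0, 0.05, 0.5, 0, 0, 0, 0, 0, 0.05, 0.5, 0, 0, 0, 0, 0, 0.05, 0.5, 0, 0, 0, 0, 0, 0.05, 0.5, 0, 0, 0, 0, 0, 0.05, 0.5, 0, 0, 0, 0, 0, 0.05, 0.5, 0, 0, 0, 0, 0, 0.05, 0.5, 0, 0, 0, 0, 0, 0])

```text
clock: 17.0
tool_pos: [0.4445, 0.1219, 0.0459]
orientation: [180.0, -0.0, -148.1]
force: [-7.3, 3.9, 6.8]
opening: 0.0117
gripper_force: 30.0
```

```bash
python3 k.py
python3 - <<'E'
from h import *
snap('scene','s3');p=load('s3')['p']
cv2.imwrite('pics/s3c.png',cv2.resize(p[240:335,205:345],None,fx=5,fy=5,interpolation=cv2.INTER_CUBIC)[:,:,::-1])
E
```

```text
[0.4445 0.1219 0.0459] [ 1.7996e+02 -3.0000e-02 -1.4813e+02] [-7.3  3.9  6.8] [1.48 2.48 0.07] turn 40.233150111760125
```

View pics/s3c.png

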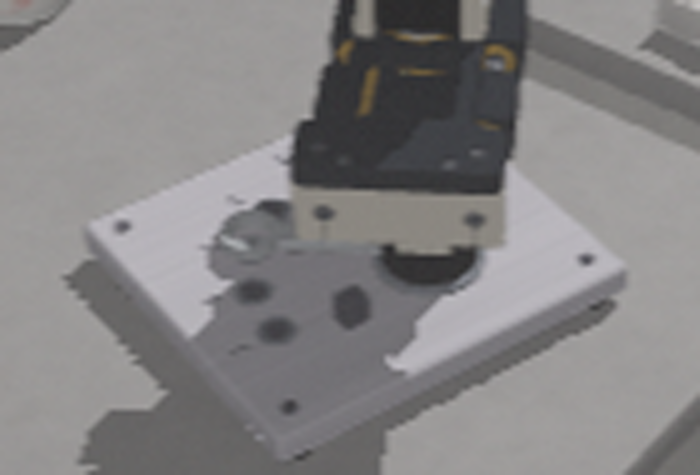

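The pointer ring is over the second well, at crop (250,242); home and well 1 are uncovered. Now the third click.

Call:
move_arm(moves=[0.5, 0, 0, 0, 0, 0, 0.05, 0.5, 0, 0, 0, 0, 0, 0.05, 0.5, 0, 0, 0, 0, 0, 0.05, 0.5, 0, 0, 0, 0, 0, 0.05, 0.5, 0, 0, 0, 0, 0, 0.05, 0.5, 0, 0, 0, 0, 0, 0.05, 0.5, 0, 0, 0, 0, 0, 0.047, 0.5, 0, 0, 0, 0, 0, 0])

```text
clock: 17.85
tool_pos: [0.4445, 0.1219, 0.0459]
orientation: [180.0, -0.0, -168.0]
force: [-6.4, 3.6, 8.2]
opening: 0.0114
gripper_force: 30.0
```

```bash
python3 k.py
python3 - <<'E'
from h import *
snap('scene','s4');snap('wrist','w4');s=load('s4')
K=np.array([.445,.1213])
def proj(X):
    c=s['T'][:3,:3].T@(X-s['T'][:3,3]);return c[:2]/c[2]*s['f']+s['c']
for a in(55,60,65):
    t=np.radians(90-17.8-a);X=np.r_[K+.075*np.array([np.cos(t),np.sin(t)]),.032];print(a,((proj(X)-[205,240])*5).round(1))
A=cv2.resize(s['p'][240:335,205:345],None,fx=5,fy=5,interpolation=cv2.INTER_CUBIC)
cv2.imwrite('pics/s4c.png',A[:,:,::-1])
E
```

```text
[0.4445 0.1219 0.0459] [ 1.7997e+02 -3.0000e-02 -1.6801e+02] [-6.4  3.6  8.2] [1.57 2.54 0.03] turn 60.105676127294714
55 [258.6 199.3]
60 [265.4 190. ]
65 [273.2 181.2]
```

View pics/s4c.png

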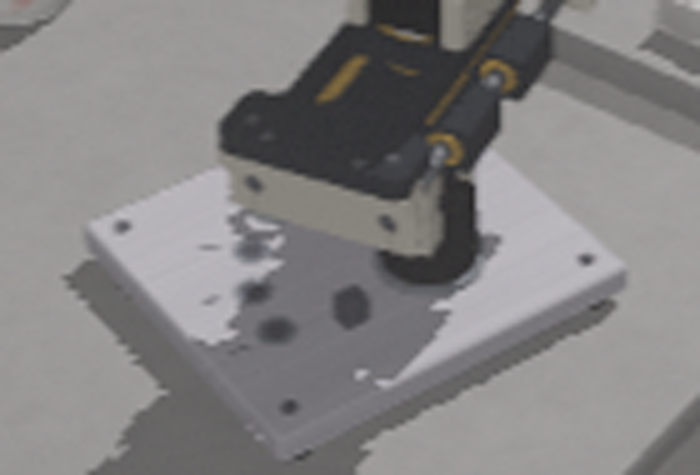

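Wells 0, 1 and 2 are uncovered at crop (277,329), (255,292) and (250,250). The ring itself is hidden by the gripper, so I'll check the other cameras.

Run:
```python
from h import *
snap('side','d4');s=load('d4');w=load('w4');K=np.array([.445,.1213])
def proj(s,X):
    c=s['T'][:3,:3].T@(X-s['T'][:3,3]);return c[:2]/c[2]*s['f']+s['c']
t=np.radians(90-17.8-60);X=np.r_[K+.075*np.array([np.cos(t),np.sin(t)]),.032]
u,v=proj(s,X).round().astype(int);print((u,v),proj(w,X))
A=cv2.resize(s['p'][v-45:v+30,u-50:u+50],(400,300),interpolation=cv2.INTER_CUBIC)
B=cv2.resize(w['p'],(400,300),interpolation=cv2.INTER_AREA)
cv2.imwrite('pics/d4c.png',np.hstack([A,B])[:,:,::-1])
```

```text
(np.int64(297), np.int64(241)) [324.75227397 456.9076614 ]
```

View pics/d4c.png

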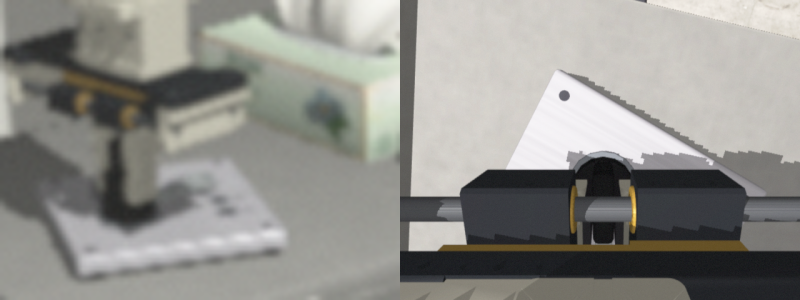

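The side view shows the ring at about crop (200,183), against a predicted (200,180), with the wells uncovered beyond it. One numeric check of the knob against the tool angle, using depth.

Run:
```python
from h import *
K=np.array([.445,.1213])
for n in('scene0','s3','side0','d4'):
    s=load(n);v,u=np.mgrid[200:335,205:345];d=s['d'][v,u]
    r=np.stack([(u-s['c'][0])/s['f']*d,(v-s['c'][1])/s['f']*d,d],-1)@s['T'][:3,:3].T+s['T'][:3,3]
    q=r[...,:2]-K;R=np.hypot(*np.moveaxis(q,-1,0));a=90-17.8-np.degrees(np.arctan2(q[...,1],q[...,0]))
    m=(d>0)&(r[...,2]>.027)&(r[...,2]<.036)&(R>.06)&(R<.09)&(a>-15)&(a<85)
    if n in('scene0','side0'): m&=(a<15)
    print(n,m.sum(),np.median(a[m]).round(1),np.percentile(a[m],[5,95]).round(1))
```

```text
scene0 97 -1.2 [-9.5  7.2]
s3 84 37.6 [30.  47.7]
side0 16 -2.8 [-9.6  2.7]
d4 30 59.8 [51.  68.6]
```

```bash
python3 -c "
from plant import ctrl
print(ctrl.close_job())"
```

```text
the job is handed in; nothing more can be done
None
```

I handed the job in with both caps in the tray and the knob turned to the third stop (tool turned 60.1°, pointer measured at about 59.8°), still gripped and held there.

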